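Close the weight case and lock it with the bayonet plug

ROBOT

A 6-joint arm with a two-finger parallel gripper is mounted at the origin on a cart in front of the work surface, level with it; the furniture and walls round the work are solid. World frame = base frame: x ahead of the robot, y to its left, z up, the work surface at z = 0. Lengths are in mm, angles in rad, forces in N, time in s.
With the tool pointing down it reaches from about 275 to 750 mm from the base axis. Payload 10.2 kg.
Tool frame: the origin (TCP) lies midway between the tips of the shut fingers; the grasp point (between the pads) lies 19 mm behind it; z points along the fingers, y is the line along which they close (so a half turn about z gives the same grasp; the last joint's range is limited). The gripper opens to 88 mm and grips with 3 to 60 N. Pads are 18 mm wide; open, the fingers measure 123 mm over their backs; the gripper's body (75 mm by 187 mm) begins 45 mm behind the grasp point.
Start: joints at [0.908, 0.313, 1.498, -0, 1.331, -0.223], TCP at [223.536, 475.04, 238.72] pointing down, gripper open.
Joint ranges: [-2.94, 2.94], [-0.97, 2.17], [0.19, 2.56], [-1.23, 4.37], [0.02, 3.11], [-2.88, 2.88]. Speed limits (rad/s): [2.39, 2.39, 3.01, 3.14, 3.14, 3.14].

INTERFACE

Orientations are given as a 3x3 rotation matrix whose columns are the frame's x, y, z axes.
In Python, from bench import ctrl gives the robot as it stands.
- The arm moves only by the tool jog_arm, never from a script. Its argument "steps" is a list of rows, each a list of 2 entries, a list of its own where there are three numbers: the shift along the tool's x, y, z in mm, then the turn about the tool's z in rad. In form: [[[x, y, z], spin], ...]. A call has 1 to 5 rows; each row shifts and turns the commanded pose from where the row before left it, along the tool's axes as they then stand; what a row does not reach is not made up. A row lasts 1/12 s, in which the tool goes at most 41.7 mm and 7.16 degrees, less where a joint would pass 70% of its speed; a pose out of reach is approached as far as the arm can. A call is refused whole if a number of a shift passes 41.7 or a number of a turn 0.125, either way. A call with a gripper value outside its range is refused whole. "grip" is the closure in counts, from 0 (fully open) to 255 (shut), set as the call begins (left out, the last holds). The fingers move at their own pace and stop on an object; "grip_force" is the grip in N (left out, the last holds). Time passes only in rows, so rows that do not move let the fingers close. It gives the time, the measured TCP pose, the force, the opening and the grip force at its end, in the units of the state.
- ctrl.state(): the state, without advancing time (a new reading comes with each control period).
- ctrl.snapshot(name): name is "side" or "top"; returns (picture, depth): 384x512x3 uint8, red, green, blue; 384x512 float32, mm along the optical axis (not along the pixel's ray), 0 where there is no reading.
- ctrl.camera_model(name): a dict with "mtx" (3x3 intrinsics, pixels), "k1" (the pictures are not rectified: a ray, as slopes to the right and down, at radius r is drawn at 1 + k1 r^2 times it, then the intrinsics apply), "R" (3x3) and "t" (3): a world point X has camera coordinates R X + t. Camera axes: x right, y down, z forward; pixel columns grow to the right and rows downward; lengths in mm; the calibration is good to about 2 mm. A picture is of the moment at which its call begins. camera_model takes no time and is no camera call.
- ctrl.sign_off(): hands the job in; it is judged then, once.
The state is a dict: "time_s": time; "joint_pos": joint angles; "joint_velocities": joint speeds; "joint_torque": joint torques, N m; "tcp_pos": TCP position; "tcp_rot": TCP orientation; "force": force on the tool from outside, world axes, zero at the start; "wrist_torque": the same for the moment, N m; "grip_width": finger opening in mm; "grasp_force": force on a finger pad.
Only numpy, scipy, OpenCV 4.12 (cv2) and the standard library are available. Lean on these libraries where they do the work, as an engineer would, in place of code of your own. Each camera call takes 0.05 s, during which the arm holds its last target. There are 200 camera calls.

TASK

Close the transit case: fold its left flap down flat first, then the right flap flat on top of it. Take the bayonet plug from its stand, push it through the holes into the keyed socket against the spring until its flange lies on the flap, and turn it a quarter turn clockwise (seen from above) up to the stop. The spring would throw it back, so the program finishes with the gripper still holding the plug fully in and fully turned; leave the other things on the bench where they are.

Things in the scene. Friction and masses are not known exactly. Their poses are not given: they have to be found in the camera images.
- case: Aluminium transit case fixed to the bench, 120 mm (its x) by 160 mm (its y), rim 70 mm high (right rim 74), yaw varies 0.3 rad either way; origin at the centre of its underside, z up, +y is its left side as the robot sees it. Inside, below the flaps, stand two weights and in the middle a 52 mm square steel socket post, whose axis is the case's z axis.
- keyway (a point): Centre of the keyway in the socket post's top plate, on its upper face, 69 mm above the bench. The keyway is a slot 33 mm along the case's x by 13 mm along its y through a plate 5 mm thick. Below it waits a spring plunger with a rotor on top, whose two ribs take the plug's cross-bar between them.
- left_flap (a joint): Angle of the left flap (goes underneath): 0 = closed flat, grows as it opens; starts at 1.35 to 1.75, stop at 2.0. Plate 116 mm wide, 4 mm thick, reaching 120 mm from its hinge; hinge along the case's x at case y = +80 mm, closed underside 70 mm above the bench. Stiff hinge (0.09 N m) stays where left, so press it flat. A 37 mm square hole lies over the socket, 80 mm from the hinge.
- right_flap (a joint): Angle of the right flap (goes on top): as the left one, mirrored, hinge line at case y = -80 mm; closed, its underside lies 74 mm and its top face 78 mm above the bench. Same size, hole and stiffness.
- left_flap_edge (a point): Middle of the left flap's free edge, 120 mm from its hinge.
- right_flap_edge (a point): Middle of the right flap's free edge, 120 mm from its hinge.
- plunger (a joint): Spring plunger under the rotor, m pressed down, 0 at rest, stop at 0.011. The cross-bar meets it with the flange 9 mm above the closed right flap; the push grows from 2 N there to 6 N with the flange on the flap (plug origin 54 mm above the bench). Only with the flange within about 4 mm of the flap is the cross-bar clear below the plate and free to turn, clockwise only.
- rotor (a joint): Turn of the spring rotor in the socket: 0 at rest, grows clockwise from above, stop at 1.62 (a quarter turn). Return spring 0.06 N m per rad, so it pulls about 0.1 N m when fully turned. It has about 0.08 rad of play to the plug's cross-bar.
- plug: Bayonet plug, 59 mm tall, about 70 g; origin at the centre of its underside, z up, x along cross-bar and wing grip. From below: steel cross-bar 30 x 10 mm, 6 mm thick (lower edge 26 x 7); shank of 10 mm diameter; black flange of 46 mm diameter, z = 24 to 29 mm; black wing grip 36 mm long (x), 14 mm thick (y), up to z = 59 mm. Starts upright in its stand. A half turn makes no difference.
- plug_grip (a point): Point on the plug's axis in the wing grip, 50 mm above the plug's underside, 9 mm below the top of the wing.
- stand: Grey plastic parking block for the plug, fixed, 70 x 60 x 30 mm, with a slot 36 x 16 mm along its x, 26 mm deep; the plug's flange rests on its top; origin at the centre of its underside.
- vial_2: Glass vial, 25 mm across, 54 mm high, a bystander to be left alone; origin at the centre of its underside.
- dropper_bottle: Dropper bottle, 35 mm across, 103 mm high, a bystander to be left alone; origin at the centre of its underside.
- tweezers: Steel tweezers, 130 mm long, lying flat, a bystander to be left alone; origin at the centre of its underside.
- rubber_stopper: Tapered rubber stopper, 31 mm across, 25 mm high, a bystander to be left alone; origin at the centre of its underside.
Things that resemble listed ones, but are neither listed nor needed, are in the scene too. Of the things shaped like the plug, the black one is meant.

How it is judged (in metres and radians):
On the way, in this order (a step that is already met when the one before it is completed fails the run):
1. the left flap is folded down flat while the right one is still open (value of joint left_flap below 0.08 rad and value of joint right_flap above 0.5 rad), for 0.1 s.
2. the right flap is folded down flat over it (value of joint each of left_flap, right_flap below 0.08 rad), for 0.1 s.
3. the plug is pushed in through the keyway against the spring (z of plug in the frame of case below 0.0575 m and horizontal distance between plug and keyway below 0.004 m), for 0.1 s.
At the end, for the whole second after the job is handed in: Both flaps are closed (under 0.06 rad), the plug stands upright (0.08 rad) on the socket axis (4 mm) with its flange within 2.5 mm of the right flap's closed height, the rotor is turned clockwise at least 1.25 rad, and the gripper still holds the plug (over 1 N), at rest (value of joint each of left_flap, right_flap below 0.06 rad and z of plug in the frame of case below 0.0565 m and horizontal distance between plug and keyway below 0.004 m and angle between plug's own z axis and vertical below 0.08 rad and value of joint rotor above 1.25 rad and contact force between the fingers and plug above 1 N and linear speed of plug below 0.02 m/s); the arm keeps its last pose, push and grip.
It fails at once if the right flap is folded down before the left one (value of joint right_flap below 0.4 rad and value of joint left_flap above 0.4 rad).
It fails at once if a bystander on the bench is pushed more than 40 mm (distance of any of vial_2, dropper_bottle, tweezers, rubber_stopper from where it was at the start of the episode above 0.04 m).
It also fails if it takes over 64 s, if anything falls off the work surface, if the arm or the gripper's body presses on something with over 40 N, if the wrist force passes 120 N, or if a joint passes its speed limit or range.

## Working session

There is one attempt and no reset: what is moved stays moved. The work goes in short steps, Python scripts to look and compute and a tool call to move; the robot and the scene stay as the last step left them, time stands still between calls to the robot, and variables do not carry over. Pictures are saved under pics/ and viewed, at most 10 in all, crops included, and the job is handed in when it is done.

Besides the shell and the picture viewer there is one more tool, called as name(argument=value, ...), one argument or row to a line, values as JSON. jog_arm: Moves the arm, as the interface text tells. Its arguments: {"type":"object","properties":{"steps":{"type":"array","items":{"type":"array"}},"grip":{"type":"number"},"grip_force":{"type":"number"}},"required":["steps"]}

```bash
ls; mkdir -p pics; cat > h.py <<'E'
import numpy as np, cv2
from bench import ctrl
def snap(name, fn=None):
    p,d=ctrl.snapshot(name)
    if fn: cv2.imwrite('pics/'+fn, cv2.cvtColor(p,cv2.COLOR_RGB2BGR))
    return p,d
def rays(name,uv):
    m=ctrl.camera_model(name);K=np.array(m['mtx'],float);uv=np.array(uv,float).reshape(-1,1,2)
    n=cv2.undistortPoints(uv,K,np.array([m['k1'],0,0,0,0.]),).reshape(-1,2)
    return np.c_[n,np.ones(len(n))],np.array(m['R']),np.array(m['t'])
def bydepth(name,uv,z):
    n,R,t=rays(name,uv); return (n*np.array(z,float).reshape(-1,1)-t)@R
def onplane(name,uv,h):
    n,R,t=rays(name,uv); d=n@R; c=-R.T@t
    return c+d*((h-c[2])/d[:,2])[:,None]
def cloud(name,d):
    v,u=np.mgrid[:384,:512]; P=bydepth(name,np.c_[u.ravel(),v.ravel()],d.ravel()); P[d.ravel()==0]=np.nan
    return P.reshape(384,512,3)
E
python3 - <<'E'
from h import *
for n in('side','top'):
    p,d=snap(n,n+'0.png'); np.savez(n+'0.npz',p=p,d=d)
    m=ctrl.camera_model(n); R=np.array(m['R']); print(n,(-R.T@m['t']).round(),R[2].round(2),m['k1'],(d==0).mean())
print(ctrl.state())
E
```

```text
pics
side [  56. -972.  499.] [ 0.42  0.83 -0.37] 0.0024636846109301665 0.004170735677083333
top [ 333.   27. 1099.] [ 0.19 -0.02 -0.98] -0.12475497605360239 0.003936767578125
{'time_s': 0.1, 'joint_pos': array([ 9.07600190e-01,  3.13369080e-01,  1.49831832e+00, -4.47292648e-05,
        1.33102048e+00, -2.23379511e-01]), 'joint_velocities': array([-0.00198403, -0.00137683, -0.00245728, -0.00167298, -0.00049625,
        0.00051184]), 'joint_torque': array([ 4.03642596e-03, -4.02807891e+01, -2.52640808e+01,  6.95990981e-02,
        3.42370046e-02, -2.35821074e-05]), 'tcp_pos': array([223.40742301, 474.85756903, 238.24718824]), 'tcp_rot': array([[-9.04834221e-01,  4.25763558e-01, -6.52337690e-04],
       [ 4.25764009e-01,  9.04833791e-01, -9.05580536e-04],
       [ 2.04693994e-04, -1.09714217e-03, -9.99999377e-01]]), 'force': array([ 0.21987754, -0.17123572,  0.28598963]), 'wrist_torque': array([-0.00359317, -0.02827611,  0.00935523]), 'grasp_force': 0.0, 'grip_width': 88.31157649419434}
```

View pics/side0.png

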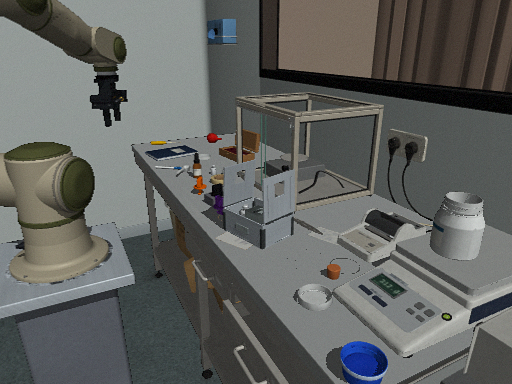

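View pics/top0.png

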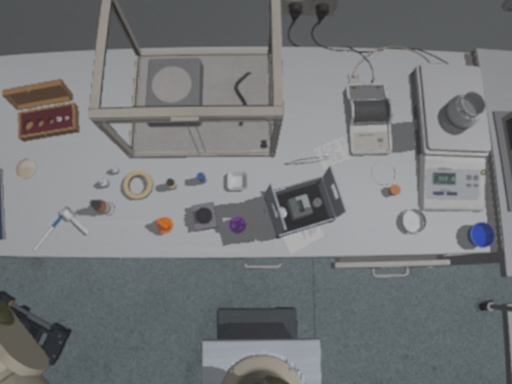

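The side view shows the case at about (258,215) with both flaps near vertical. The top view shows the case at about (303,205) and the black plug in its stand at (204,215), with orange (165,226) and purple (237,225) lookalikes. A glass enclosure stands behind them.

```bash
python3 - <<'E'
from h import *
T=np.load('top0.npz');p,d=T['p'],T['d'];C=cloud('top',d)
for n,(u,v) in dict(plug=(204,215),orange=(165,226),purple=(237,225),post=(300,204),rimL=(272,215),beam=(190,113),base=(200,152),legR=(276,80),vial=(201,178),bottle=(98,206),brown=(171,184),white=(235,182),paper=(305,240),tweez=(305,160)).items(): print(n,C[v,u].round())
# case+stand region crop
c=p[150:260,180:370]; c=cv2.resize(c,None,fx=4.2,fy=4.2,interpolation=cv2.INTER_CUBIC); cv2.imwrite('pics/crop.png',c[:,:,::-1])
# height map of region
for z0,z1 in((60,66),(66,72),(72,80),(80,140),(140,260)):
    reg=C[165:245,255:350].reshape(-1,3); m=(reg[:,2]>z0)&(reg[:,2]<z1); print(z0,m.sum(),reg[m].mean(0).round(),reg[m].min(0).round(),reg[m].max(0).round())
E
```

```text
plug [479. 148.  65.]
orange [451. 252.  58.]
purple [453.  61.  58.]
post [ 508. -107.   61.]
rimL [474. -29.  96.]
beam [660. 152. 317.]
base [664. 167.  26.]
legR [736. -31. 317.]
vial [582. 159.  55.]
bottle [503. 432.  71.]
brown [566. 240.  54.]
white [582.  69.   3.]
paper [ 416. -125.    1.]
tweez [ 646. -132.    3.]
60 160 [ 507. -118.   63.] [ 423. -195.   60.] [577. -43.  66.]
66 503 [ 502. -109.   69.] [ 425. -197.   66.] [579. -10.  72.]
72 136 [ 509. -131.   75.] [ 424. -201.   72.] [581. -10.  80.]
80 476 [ 503. -111.  112.] [ 425. -203.   80.] [581. -10. 140.]
140 535 [ 503. -113.  176.] [ 425. -200.  140.] [580. -15. 197.]
```

View pics/crop.png

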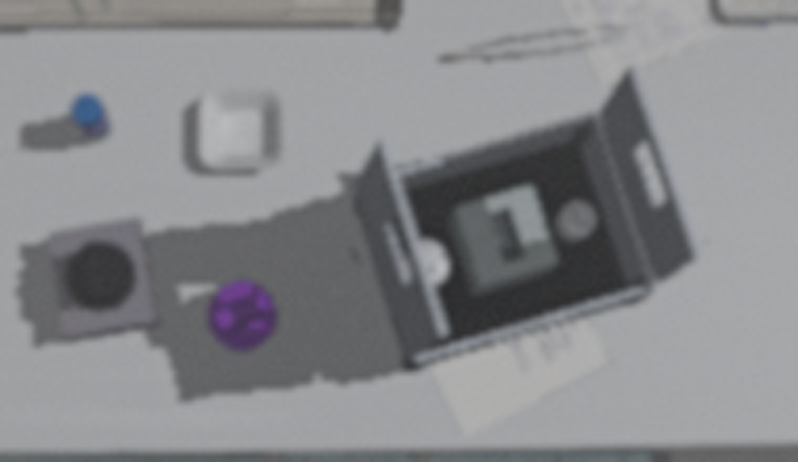

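The crop shows the post top around crop pixel (505,240), the left flap at (405,250) and the right flap at (640,200). The plug flange and wing sit at (100,275). Next I fit the case pose and flap angles.

```bash
python3 - <<'E'
from h import *
C=cloud('top',np.load('top0.npz')['d']); S=cloud('side',np.load('side0.npz')['d'])
def rect(P):
    r=cv2.minAreaRect(P[:,:2].astype(np.float32)); return np.round(r[0],1),np.round(r[1],1),round(r[2],1)
P=C[150:260,240:360].reshape(-1,3); P=P[~np.isnan(P[:,0])]
q=P[(abs(P[:,2]-68)<4)&(np.hypot(P[:,0]-507,P[:,1]+110)<42)]; print('post',len(q),q.mean(0).round(1),rect(q))
for nm,cl in(('top',C),('side',S)):
  P=cl.reshape(-1,3); P=P[~np.isnan(P[:,0])]
  P=P[(P[:,0]>380)&(P[:,0]<620)&(P[:,1]>-260)&(P[:,1]<40)]
  print(nm,'rim+',rect(P[(P[:,2]>62)&(P[:,2]<78)]), 'z20-60',rect(P[(P[:,2]>12)&(P[:,2]<60)]))
  ca=np.array([505,-111.]);ey=np.array([-np.sin(.27),np.cos(.27)])
  s=(P[:,:2]-ca)@ey
  for k,m in(('L',(s>40)),('R',(s<-40))):
    f=P[m&(P[:,2]>90)]
    if len(f)<30: print(k,len(f));continue
    c=f.mean(0);U,W,V=np.linalg.svd(f-c,full_matrices=False);n=V[2];h=np.cross(n,[0,0,1]);h/=np.linalg.norm(h)
    u=np.cross(h,n);u*=np.sign(u[2]); top=f[np.argsort((f-c)@u)[-15:]]
    print(k,len(f),'c',c.round(),'n',n.round(3),'rms',(W[2]/len(f)**.5).round(1),'hinge yaw',np.arctan(h[1]/h[0]).round(3),'up',u.round(2),'extent',np.ptp((f-c)@h).round(),'top z',f[:,2].max().round(),'edge mid',(c+u*((f-c)@u).max()+h*(((f-c)@h).max()+((f-c)@h).min())/2).round())
P=C[190:240,180:230].reshape(-1,3)
for a,b in((22,34),(48,75)):
  m=(P[:,2]>a)&(P[:,2]<b); print('stand' ,a,m.sum(),P[m].mean(0).round(1),rect(P[m]))
# purple dims / wing direction via side
P=S.reshape(-1,3);m=(abs(P[:,0]-479)<45)&(abs(P[:,1]-148)<45)&(P[:,2]>36)&(P[:,2]<75);print('side plug',m.sum(),P[m].mean(0).round(1) if m.any() else '',rect(P[m]) if m.sum()>3 else '')
E
```

```text
post 328 [ 502.6 -105.7   68.3] (array([ 502.5, -105.5]), array([52.1, 51.7]), 16.5)
top rim+ (array([ 502. , -104.4]), array([120.5, 167.2]), 16.4) z20-60 (array([532.4, -75.9]), array([199.5, 198.5]), 16.8)
L 442 c [480. -33. 150.] n [ 0.281 -0.954 -0.105] rms 1.1 hinge yaw 0.286 up [ 0.03 -0.1   0.99] extent 116.0 top z 193.0 edge mid [482. -37. 193.]
R 495 c [ 524. -181.  152.] n [ 0.285 -0.958  0.023] rms 1.0 hinge yaw 0.289 up [-0.01  0.02  1.  ] extent 117.0 top z 197.0 edge mid [ 524. -180.  197.]
side rim+ (array([ 503.7, -108.5]), array([124.5, 170.1]), 17.0) z20-60 (array([491.5, -72.8]), array([124.7, 239. ]), 16.1)
L 913 c [479. -37. 140.] n [-0.281  0.956  0.089] rms 1.5 hinge yaw 0.286 up [ 0.03 -0.09  1.  ] extent 120.0 top z 190.0 edge mid [484. -40. 191.]
R 1122 c [ 523. -185.  142.] n [ 0.278 -0.96   0.043] rms 1.3 hinge yaw 0.282 up [-0.01  0.04  1.  ] extent 119.0 top z 194.0 edge mid [ 525. -182.  194.]
stand 22 406 [480.6 151.9  29.9] (array([484.1, 136. ]), array([ 74. , 100.1]), 5.0)
stand 48 78 [482.  153.2  63.3] (array([483. , 153.6]), array([35.9, 14.2]), 8.4)
side plug 97 [481.7 147.   51.9] (array([483.7, 149.3]), array([36.9, 16.3]), 6.3)
```

Case at about (502.5,-106), yaw 0.286, flaps at about 1.47 and 1.54 rad. Plug at about (483,152.5), yaw about 0.13. I align tool x with case y, shut the fingers and go outside the left flap.

jog_arm(
  steps=[
    [[0,0,0],0.12],
    [[0,0,0],0.12],
    [[0,0,0],0.12],
    [[0,0,0],0.12],
    [[0,0,0],0.12],
  ],
  grip=255,
  grip_force=20,
)

```text
time_s: 0.52
tcp_pos: [223.4, 474.9, 238.4]
tcp_rot: [[-0.501, 0.865, -0.001], [0.865, 0.501, -0.001], [-0.0, -0.001, -1.0]]
force: [-0.3, -0.3, 0.3]
grip_width: 57.1
grasp_force: 0.0
```

jog_arm(
  steps=[
    [[0,0,0],0.12],
    [[0,0,0],0.125],
    [[-38,5,0],0],
    [[-38,5,0],0],
    [[-38,5,0],0],
  ],
)

```text
time_s: 0.93
tcp_pos: [270.0, 368.6, 238.2]
tcp_rot: [[-0.284, 0.959, -0.001], [0.959, 0.284, -0.001], [-0.0, -0.001, -1.0]]
force: [1.3, 0.1, 0.1]
grip_width: 23.5
grasp_force: 0.0
```

jog_arm(
  steps=[
    [[-38,5,0],0],
    [[-38,5,0],0],
    [[-38,5,0],0],
    [[-38,5,0],0],
    [[-38,5,0],0],
  ],
)

```text
time_s: 1.35
tcp_pos: [347.8, 192.9, 238.7]
tcp_rot: [[-0.282, 0.959, -0.0], [0.959, 0.282, -0.0], [-0.0, -0.0, -1.0]]
force: [1.1, -0.3, -0.6]
grip_width: 0.2
grasp_force: 0.0
```

jog_arm(
  steps=[
    [[-38,5,0],0],
    [[-38,5,0],0],
    [[-38,5,0],0],
    [[-38,5,0],0],
    [[0,0,0],0],
  ],
)

```text
time_s: 1.77
tcp_pos: [411.5, 49.7, 238.4]
tcp_rot: [[-0.277, 0.961, 0.0], [0.961, 0.277, -0.001], [-0.001, -0.0, -1.0]]
force: [-1.0, 0.1, -0.3]
grip_width: 0.5
grasp_force: 0.0
```

```bash
cat >> h.py <<'E'
O=np.array([502.5,-106]); YAW=.286
def casepos():
    s=ctrl.state(); c,n=np.cos(YAW),np.sin(YAW); p=s['tcp_pos']; r=p[:2]-O
    y=s['tcp_rot'][:2,1]
    print('t',round(s['time_s'],2),'case',(r@[c,n]).round(1),(r@[-n,c]).round(1),p[2].round(1),'yaw',np.arctan2(y[1],y[0]).round(3),'F',s['force'].round(1),'w',round(s['grip_width'],1),round(s['grasp_force'],1))
E
python3 -c "
from h import *
casepos()"
```

```text
t 1.77 case -43.4 175.1 238.4 yaw 0.28 F [-1.   0.1 -0.3] w 0.5 0.0
```

jog_arm(
  steps=[
    [[-35,2,35],0],
    [[-35,3,38],0],
    [[-10,0,0],0],
    [[-10,0,0],0],
    [[0,0,0],0],
  ],
)

```text
time_s: 2.18
tcp_pos: [436.2, -19.5, 179.7]
tcp_rot: [[-0.281, 0.96, 0.001], [0.96, 0.281, -0.0], [-0.001, 0.001, -1.0]]
force: [0.4, -0.2, -0.5]
grip_width: 0.4
grasp_force: 0.0
```

jog_arm(
  steps=[
    [[-14,0,2],0],
    [[-13,0,3],0],
    [[-12,0,6],0],
    [[-13,0,7],0],
    [[-10,0,9],0],
  ],
)

```text
time_s: 2.6
tcp_pos: [453.7, -79.4, 151.6]
tcp_rot: [[-0.282, 0.959, 0.001], [0.959, 0.282, -0.001], [-0.001, 0.001, -1.0]]
force: [-0.5, -0.2, 0.5]
grip_width: -0.2
grasp_force: 0.4
```

jog_arm(
  steps=[
    [[-10,0,11],0],
    [[-8,0,12],0],
    [[-6,0,13],0],
    [[0,0,0],0],
    [[0,0,0],0],
  ],
)

```text
time_s: 3.02
tcp_pos: [459.4, -101.4, 114.8]
tcp_rot: [[-0.282, 0.96, -0.002], [0.96, 0.282, 0.001], [0.002, -0.002, -1.0]]
force: [-0.3, -1.5, 0.9]
grip_width: 0.4
grasp_force: 0.0
```

```bash
python3 -c "
from h import *
casepos(); snap('side','s1.png')
import cv2
a=cv2.imread('pics/s1.png')[90:270,170:350]; cv2.imwrite('pics/s1c.png',cv2.resize(a,None,fx=3.2,fy=3.2))"
```

```text
t 3.02 case -40.0 16.6 114.8 yaw 0.285 F [-0.3 -1.5  0.9] w 0.4 0.0
```

View pics/s1c.png

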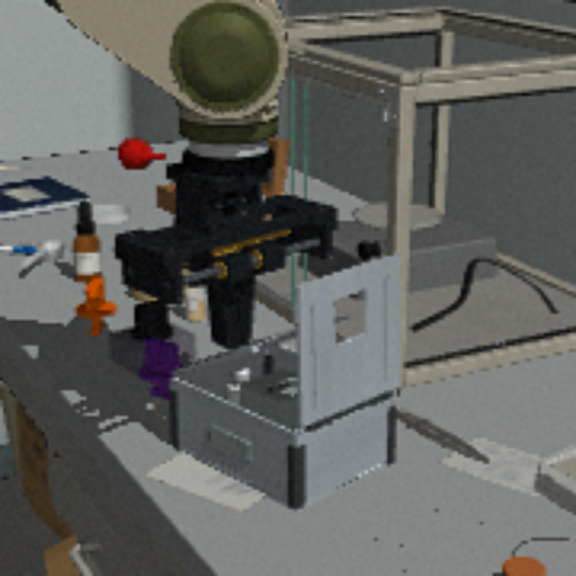

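The view shows the fingers above the case. The left flap is seen nearly edge-on, consistent with about 0.5 rad. I carry on down.

jog_arm(
  steps=[
    [[-9,0,9],0],
    [[-7,0,11],0],
    [[-5,0,12],0],
    [[-2,0,9],0],
    [[0,0,3],0],
  ],
)

```text
time_s: 3.48
tcp_pos: [466.7, -124.2, 73.2]
tcp_rot: [[-0.282, 0.959, -0.0], [0.959, 0.282, -0.0], [-0.0, -0.0, -1.0]]
force: [-18.3, 5.6, 57.2]
grip_width: 0.3
grasp_force: 28.5
```

jog_arm(
  steps=[
    [[0,0,0],0],
    [[0,0,0],0],
    [[0,0,0],0],
  ],
)

```text
time_s: 3.73
tcp_pos: [466.6, -124.1, 73.7]
tcp_rot: [[-0.283, 0.959, 0.001], [0.959, 0.283, -0.002], [-0.002, 0.0, -1.0]]
force: [-11.8, 1.8, 33.0]
grip_width: 0.5
grasp_force: 16.2
```

```bash
python3 -c "
from h import *
casepos()"
```

```text
t 3.73 case -39.5 -7.2 73.7 yaw 0.287 F [-11.8   1.8  33. ] w 0.5 16.2
```

jog_arm(
  steps=[
    [[0,0,-25],0],
    [[0,0,-40],0],
    [[0,0,-41],0],
    [[0,0,-41],0],
    [[0,0,0],0],
  ],
)

```text
time_s: 4.15
tcp_pos: [468.8, -124.8, 225.3]
tcp_rot: [[-0.282, 0.959, 0.011], [0.959, 0.282, -0.006], [-0.009, 0.009, -1.0]]
force: [-0.3, -0.2, 0.9]
grip_width: 0.0
grasp_force: 0.0
```

jog_arm(
  steps=[
    [[-35,0,0],0],
    [[-35,0,0],0],
    [[-35,0,0],0],
    [[0,0,0],0],
    [[0,0,0],0],
  ],
)

```text
time_s: 4.57
tcp_pos: [495.9, -225.4, 217.3]
tcp_rot: [[-0.28, 0.96, -0.001], [0.96, 0.28, 0.001], [0.001, -0.001, -1.0]]
force: [-0.6, -0.3, 0.6]
grip_width: 0.1
grasp_force: 0.0
```

```bash
python3 -c "
from h import *
casepos()
p,d=snap('top');C=cloud('top',d).reshape(-1,3);r=C[:,:2]-O;c,n=np.cos(YAW),np.sin(YAW);x=r@[c,n];y=r@[-n,c]
m=(x>15)&(x<52)&(y>-35)&(y<70);q=C[m];print(m.sum(),np.percentile(q[:,2],[5,50,95]).round(1))
m=(abs(x)<60)&(y>-100)&(y<-50)&(C[:,2]>130);print(m.sum(),y[m].mean(),C[m,2].max())"
```

```text
t 4.57 case -40.1 -112.6 217.3 yaw 0.284 F [-0.6 -0.3  0.6] w 0.1 0.0
552 [69.4 73.6 77.1]
2008 -78.55717620159011 523.3967805419468
```

jog_arm(
  steps=[
    [[0,0,24],0],
    [[0,0,24],0],
    [[9,0,0],0],
    [[10,0,0],0],
    [[10,0,0],0],
  ],
)

```text
time_s: 5.03
tcp_pos: [487.8, -195.0, 171.9]
tcp_rot: [[-0.283, 0.959, 0.001], [0.959, 0.283, -0.001], [-0.001, 0.001, -1.0]]
force: [0.4, -0.8, 0.0]
grip_width: 0.2
grasp_force: 0.5
```

jog_arm(
  steps=[
    [[13,0,2],0],
    [[13,0,3],0],
    [[12,0,6],0],
    [[13,0,7],0],
    [[10,0,9],0],
  ],
)

```text
time_s: 5.45
tcp_pos: [470.8, -136.3, 145.5]
tcp_rot: [[-0.283, 0.959, 0.003], [0.959, 0.283, -0.002], [-0.003, 0.003, -1.0]]
force: [0.1, -0.5, 0.1]
grip_width: 0.4
grasp_force: 0.4
```

jog_arm(
  steps=[
    [[10,0,11],0],
    [[8,0,12],0],
    [[6,0,13],0],
    [[0,0,0],0],
    [[0,0,0],0],
  ],
)

```text
time_s: 5.87
tcp_pos: [464.0, -114.1, 108.9]
tcp_rot: [[-0.283, 0.959, 0.001], [0.959, 0.283, -0.001], [-0.001, 0.001, -1.0]]
force: [-0.2, -0.1, -0.3]
grip_width: 0.4
grasp_force: 0.0
```

```bash
python3 -c "
from h import *
casepos()"
```

```text
t 5.87 case -39.2 3.1 108.9 yaw 0.287 F [-0.2 -0.1 -0.3] w 0.4 0.0
```

jog_arm(
  steps=[
    [[2,0,10],0],
    [[2,0,10],0],
    [[0,0,6],0],
    [[0,0,3],0],
    [[0,0,2.5],0],
  ],
)

```text
time_s: 6.28
tcp_pos: [463.1, -111.1, 77.6]
tcp_rot: [[-0.282, 0.959, 0.001], [0.959, 0.282, -0.0], [-0.001, 0.001, -1.0]]
force: [-12.3, 6.5, 38.8]
grip_width: 0.5
grasp_force: 19.9
```

jog_arm(
  steps=[
    [[0,0,0],0],
    [[0,0,0],0],
    [[0,0,0],0],
  ],
)

```text
time_s: 6.53
tcp_pos: [463.0, -111.1, 78.1]
tcp_rot: [[-0.282, 0.959, 0.001], [0.959, 0.282, -0.001], [-0.001, 0.001, -1.0]]
force: [-6.0, 3.1, 15.9]
grip_width: 0.3
grasp_force: 8.0
```

```bash
python3 -c "
from h import *
casepos()"
```

```text
t 6.53 case -39.3 6.2 78.1 yaw 0.286 F [-6.   3.1 15.9] w 0.3 8.0
```

Right flap is flat at 78 mm. Next I lift and go over the plug, partly open, turning to its yaw.

jog_arm(
  steps=[
    [[0,0,-25],0],
    [[0,0,-40],0],
    [[0,0,-40],0],
    [[0,0,0],0],
    [[35,13,0],0],
  ],
  grip=140,
)

```text
time_s: 6.95
tcp_pos: [466.7, -77.6, 183.9]
tcp_rot: [[-0.277, 0.961, 0.006], [0.961, 0.277, -0.004], [-0.005, 0.005, -1.0]]
force: [1.4, 0.4, -0.5]
grip_width: 31.4
grasp_force: 0.0
```

jog_arm(
  steps=[
    [[35,13,0],0],
    [[35,13,0],0],
    [[35,13,0],0],
    [[35,13,0],0],
    [[35,13,0],0],
  ],
)

```text
time_s: 7.37
tcp_pos: [478.3, 114.3, 181.9]
tcp_rot: [[-0.282, 0.959, 0.001], [0.959, 0.282, -0.0], [-0.0, 0.001, -1.0]]
force: [-0.1, -0.7, 0.7]
grip_width: 39.8
grasp_force: 0.0
```

jog_arm(
  steps=[
    [[35,13,0],0],
    [[0,0,0],-0.12],
    [[0,0,0],-0.12],
    [[0,0,0],-0.12],
    [[0,0,0],-0.12],
  ],
)

```text
time_s: 7.78
tcp_pos: [481.1, 150.0, 181.7]
tcp_rot: [[-0.698, 0.716, 0.001], [0.716, 0.698, 0.0], [-0.001, 0.001, -1.0]]
force: [-0.0, -0.1, 1.2]
grip_width: 39.6
grasp_force: 0.0
```

jog_arm(
  steps=[
    [[0,0,0],-0.12],
    [[0,0,0],-0.12],
    [[0,0,0],-0.12],
    [[0,0,0],-0.12],
    [[0,0,0],-0.12],
  ],
)

```text
time_s: 8.2
tcp_pos: [481.2, 149.7, 181.7]
tcp_rot: [[-0.98, 0.198, 0.001], [0.198, 0.98, 0.0], [-0.001, 0.0, -1.0]]
force: [0.8, 0.1, 0.6]
grip_width: 39.7
grasp_force: 0.0
```

jog_arm(
  steps=[
    [[0,0,0],-0.12],
    [[0,0,0],-0.12],
    [[0,0,0],-0.094],
    [[0,0,0],0],
    [[0,0,0],0],
  ],
)

```text
time_s: 8.62
tcp_pos: [481.0, 149.7, 181.5]
tcp_rot: [[-0.992, -0.126, 0.001], [-0.126, 0.992, 0.0], [-0.001, -0.0, -1.0]]
force: [0.1, -0.3, 0.5]
grip_width: 39.7
grasp_force: 0.0
```

```bash
python3 -c "
from h import *
casepos(); s=ctrl.state(); print(s['tcp_pos'],s['tcp_rot'].round(3))
# keyway + hole from both cameras (flaps closed), plug from side
p,d=snap('top');np.savez('top1.npz',p=p,d=d);C=cloud('top',d)
cv2.imwrite('pics/t1.png',cv2.resize(p[170:250,180:350],None,fx=4.6,fy=4.6,interpolation=cv2.INTER_CUBIC)[:,:,::-1])"
```

```text
t 8.62 case 51.5 251.4 181.5 yaw 1.697 F [ 0.1 -0.3  0.5] w 39.7 0.0
[481.03525066 149.71689372 181.54451849] [[-0.992 -0.126  0.001]
 [-0.126  0.992  0.   ]
 [-0.001 -0.    -1.   ]]
```

View pics/t1.png

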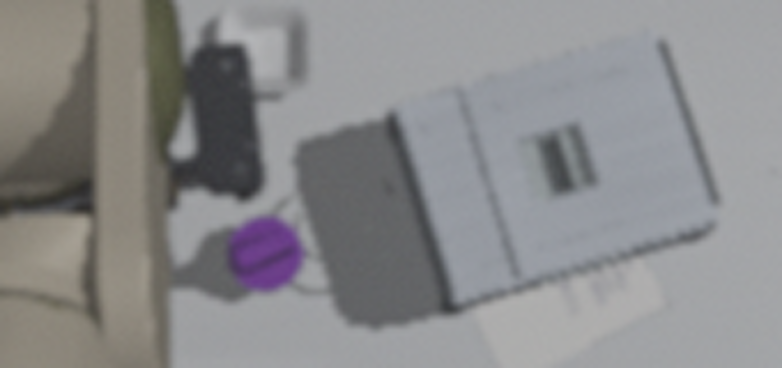

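The flaps are closed and the keyway slot is seen at crop (558,163), about px (301,205). I measure it and the right flap's outline, then descend to the plug.

```bash
python3 - <<'E'
from h import *
T=np.load('top1.npz');p,d=T['p'],T['d'];C=cloud('top',d)
g=cv2.cvtColor(p,cv2.COLOR_RGB2GRAY); print(g[198:213,293:311])
r=C[...,:2]-O;c,n=np.cos(YAW),np.sin(YAW);x=r@[c,n];y=r@[-n,c]
m=(C[...,2]>66)&(C[...,2]<84)&(abs(x)<75)&(abs(y)<95)
R=cv2.minAreaRect(C[m][:,:2].astype(np.float32));print('top all',R, 'z',np.median(C[m][:,2]))
# right flap only: gap line at left flap step
S,_=0,0
ps,ds=snap('side');Cs=cloud('side',ds);r=Cs[...,:2]-O;xs=r@[c,n];ys=r@[-n,c]
m=(Cs[...,2]>66)&(Cs[...,2]<84)&(abs(xs)<75)&(abs(ys)<95)
print('side all',cv2.minAreaRect(Cs[m][:,:2].astype(np.float32)),np.median(Cs[m][:,2]))
P=Cs.reshape(-1,3);m=(abs(P[:,0]-482)<45)&(abs(P[:,1]-150)<45)&(P[:,2]>40)&(P[:,2]<70);print('plug side',m.sum(),cv2.minAreaRect(P[m][:,:2].astype(np.float32)))
E
```

```text
[[154 154 152 148 146 141 130 124 128 130 118 103 108 132 150 155 154 155]
 [147 146 140 131 127 121 112 104 118 132 124 105 102 121 144 153 154 153]
 [139 139 135 126 109 102  91  87 107 132 133 115 102 111 138 151 155 154]
 [143 142 142 129 105  90  78  75  94 128 137 120 104 105 129 148 154 155]
 [148 148 148 137 111  88  78  75  86 118 134 124 107 100 117 144 155 156]
 [148 147 148 142 120  95  82  76  78 106 130 132 115 102 114 139 154 156]
 [150 148 148 145 127 102  85  77  74  93 124 133 117 102 105 130 150 156]
 [151 149 146 145 130 108  87  78  74  84 115 129 119 102 101 120 144 154]
 [152 148 147 145 134 113  90  82  75  78 103 125 123 107 100 114 139 152]
 [156 152 149 146 142 121  99  84  78  74  94 123 129 116 102 107 130 146]
 [157 152 149 148 145 129 104  84  79  72  86 116 129 119 102 101 121 143]
 [156 151 148 148 147 137 112  91  78  73  78 105 125 121 109 106 120 141]
 [155 154 151 150 148 143 122  96  84  77  79  98 121 129 128 126 134 146]
 [157 154 152 150 148 145 130 110  96  98 104 117 130 139 144 147 148 152]
 [157 156 151 150 151 148 138 128 126 129 134 142 147 149 153 154 155 154]]
top all ((502.5934753417969, -105.89998626708984), (120.5990219116211, 166.70645141601562), 16.495878219604492) z 76.42670996027178
side all ((502.1073913574219, -108.47038269042969), (122.43415069580078, 165.4815673828125), 15.845974922180176) 76.61028854023257
plug side 86 ((484.0876770019531, 149.0463104248047), (36.1638069152832, 18.092262268066406), 8.635027885437012)
```

jog_arm(
  steps=[
    [[-1.5,2.5,30],0],
    [[0,0,30],0],
    [[0,0,30],0],
    [[0,0,20],0],
    [[0,0,0],0],
  ],
)

```text
time_s: 9.13
tcp_pos: [480.0, 152.2, 67.8]
tcp_rot: [[-0.992, -0.127, -0.007], [-0.127, 0.992, -0.0], [0.007, 0.0, -1.0]]
force: [0.0, 0.2, -0.4]
grip_width: 39.8
grasp_force: 0.0
```

jog_arm(
  steps=[
    [[-2,0,12],0],
    [[0,0,9],0],
    [[0,0,4],0],
    [[0,0,0],0],
    [[0,0,0],0],
  ],
)

```text
time_s: 9.55
tcp_pos: [484.2, 152.8, 46.8]
tcp_rot: [[-0.992, -0.129, 0.001], [-0.129, 0.992, 0.0], [-0.001, -0.0, -1.0]]
force: [-0.5, -0.4, 0.8]
grip_width: 39.8
grasp_force: 0.0
```

```bash
python3 -c "
from h import *
casepos(); print(ctrl.state()['tcp_pos'])"
```

```text
t 9.55 case 55.5 253.4 46.8 yaw 1.7 F [-0.5 -0.4  0.8] w 39.8 0.0
[484.22602885 152.76018375  46.80517145]
```

jog_arm(
  steps=[
    [[1,0,5],0],
    [[0,0,3.5],0],
    [[0,0,0],0],
    [[0,0,0],0],
  ],
)

```text
time_s: 9.88
tcp_pos: [482.9, 152.6, 37.6]
tcp_rot: [[-0.992, -0.129, -0.0], [-0.129, 0.992, -0.0], [0.0, -0.0, -1.0]]
force: [-0.6, 0.6, 1.0]
grip_width: 39.9
grasp_force: 0.0
```

jog_arm(
  steps=[
    [[0,0,0],0],
    [[0,0,0],0],
    [[0,0,0],0],
  ],
  grip=255,
  grip_force=10,
)

```text
time_s: 10.13
tcp_pos: [483.1, 152.6, 37.8]
tcp_rot: [[-0.992, -0.129, 0.0], [-0.129, 0.992, 0.0], [-0.0, -0.0, -1.0]]
force: [0.8, 0.2, 0.4]
grip_width: 22.0
grasp_force: 0.0
```

jog_arm(
  steps=[
    [[0,0,0],0],
    [[0,0,0],0],
    [[0,0,0],0],
  ],
)

```text
time_s: 10.38
tcp_pos: [483.0, 152.6, 37.8]
tcp_rot: [[-0.992, -0.129, 0.0], [-0.129, 0.992, 0.0], [-0.0, -0.0, -1.0]]
force: [-0.8, 0.4, 0.7]
grip_width: 14.0
grasp_force: 10.0
```

jog_arm(
  steps=[
    [[0,0,0],0],
    [[0,0,0],0],
    [[0,0,0],0],
  ],
  grip_force=45,
)

```text
time_s: 10.63
tcp_pos: [483.0, 152.6, 37.8]
tcp_rot: [[-0.992, -0.129, 0.0], [-0.129, 0.992, 0.0], [-0.0, 0.0, -1.0]]
force: [-1.0, 0.6, 2.0]
grip_width: 13.4
grasp_force: 45.0
```

```bash
python3 -c "
from h import *
casepos(); print(ctrl.state()['tcp_pos'])
p,d=snap('side');np.savez('side1.npz',p=p,d=d)
P=cloud('side',d).reshape(-1,3);m=(abs(P[:,0]-482)<40)&(abs(P[:,1]-150)<40)&(P[:,2]>31.5)&(P[:,2]<38);print(m.sum(),P[m].min(0),P[m].max(0))
cv2.imwrite('pics/s2.png',cv2.resize(p[130:260,140:320],None,fx=4.4,fy=4.4,interpolation=cv2.INTER_CUBIC)[:,:,::-1])"
```

```text
t 10.63 case 54.3 253.6 37.8 yaw 1.7 F [-1.   0.6  2. ] w 13.4 45.0
[483.03652889 152.63002495  37.77647088]
30 [462.20854543 129.16073484  31.87667223] [504.02154478 166.87390067  37.90191827]
```

View pics/s2.png

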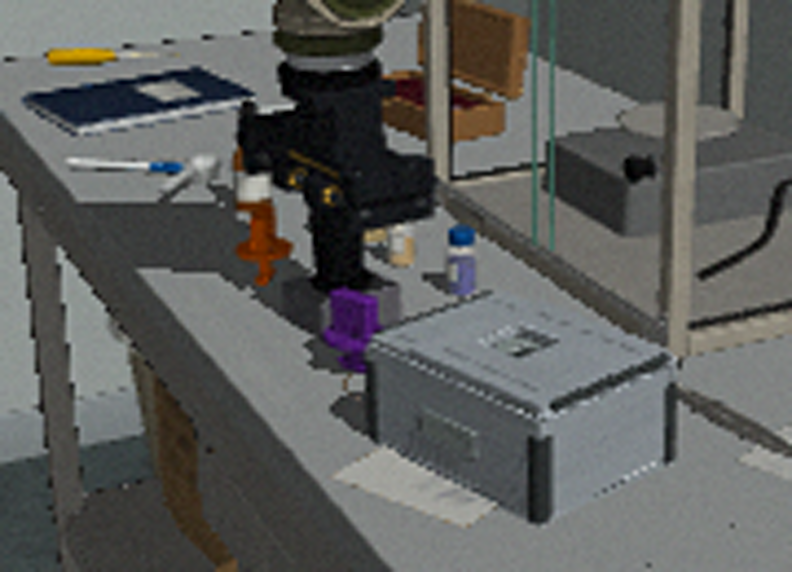

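The plug is gripped at 13.4 mm. I lift it, turn to the case yaw and go above the keyway.

jog_arm(
  steps=[
    [[0,0,-20],0],
    [[0,0,-35],0],
    [[0,0,-40],0],
    [[0,0,-30],0],
    [[0,0,0],0],
  ],
)

```text
time_s: 11.1
tcp_pos: [485.3, 152.9, 168.3]
tcp_rot: [[-0.992, -0.129, 0.01], [-0.129, 0.992, 0.001], [-0.01, -0.001, -1.0]]
force: [0.4, -0.3, -0.5]
grip_width: 13.6
grasp_force: 45.0
```

jog_arm(
  steps=[
    [[0,0,0],-0.08],
    [[0,0,0],-0.077],
    [[7,-20,0],0],
    [[7,-32,0],0],
    [[7,-32,0],0],
  ],
)

```text
time_s: 11.52
tcp_pos: [486.0, 65.5, 161.8]
tcp_rot: [[-0.959, -0.284, -0.001], [-0.284, 0.959, 0.0], [0.001, 0.0, -1.0]]
force: [0.9, 0.4, -0.6]
grip_width: 13.6
grasp_force: 45.0
```

jog_arm(
  steps=[
    [[7,-32,0],0],
    [[7,-32,0],0],
    [[7,-32,0],0],
    [[7,-32,0],0],
    [[6,-25,0],0],
  ],
)

```text
time_s: 11.93
tcp_pos: [496.8, -92.5, 161.8]
tcp_rot: [[-0.96, -0.281, -0.001], [-0.281, 0.96, 0.0], [0.001, 0.0, -1.0]]
force: [0.5, 0.0, 0.0]
grip_width: 13.6
grasp_force: 45.0
```

jog_arm(
  steps=[
    [[0,-10,0],0],
    [[0,0,0],0],
    [[0,0,0],0],
    [[0,0,0],0],
  ],
)

```text
time_s: 12.27
tcp_pos: [499.8, -98.5, 162.3]
tcp_rot: [[-0.959, -0.283, -0.001], [-0.283, 0.959, 0.001], [0.001, 0.001, -1.0]]
force: [0.6, -1.0, -0.1]
grip_width: 13.6
grasp_force: 45.0
```

```bash
python3 -c "
from h import *
casepos(); print(ctrl.state()['tcp_pos'])
p,d=snap('side');np.savez('side2.npz',p=p,d=d)
cv2.imwrite('pics/s3.png',cv2.resize(p[140:240,190:320],None,fx=5.5,fy=5.5,interpolation=cv2.INTER_CUBIC)[:,:,::-1])"
```

```text
t 12.27 case -0.5 8.0 162.3 yaw 1.858 F [ 0.6 -1.  -0.1] w 13.6 45.0
[499.78323176 -98.49215082 162.33204673]
```

View pics/s3.png

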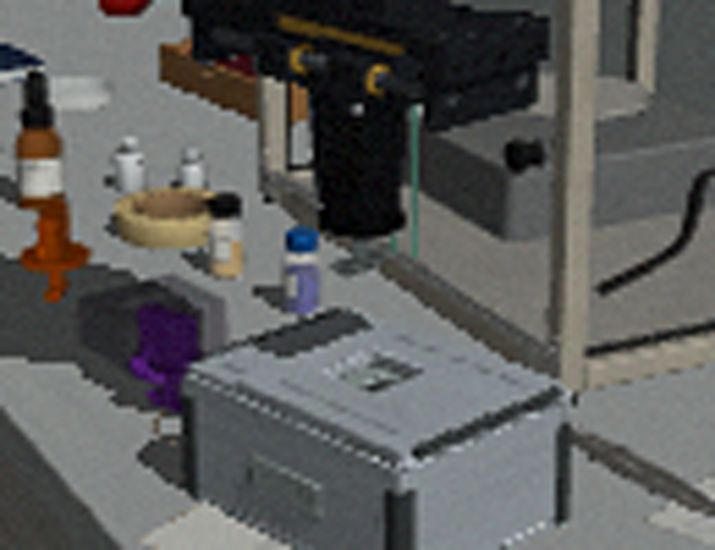

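The plug is held upright, with its cross-bar at (355,262) in the crop. I go lower and check its alignment with the hole.

jog_arm(
  steps=[
    [[0,-8.5,0],0],
    [[0,0,20],0],
    [[0,0,20],0],
    [[0,0,4],0],
    [[0,0,0],0],
  ],
)

```text
time_s: 12.73
tcp_pos: [502.0, -107.6, 117.9]
tcp_rot: [[-0.959, -0.283, -0.002], [-0.283, 0.959, 0.001], [0.002, 0.002, -1.0]]
force: [0.2, -0.6, -0.7]
grip_width: 13.6
grasp_force: 45.0
```

jog_arm(
  steps=[
    [[0,0,0],0],
    [[0,0,0],0],
  ],
)

```text
time_s: 12.9
tcp_pos: [502.9, -108.2, 119.8]
tcp_rot: [[-0.959, -0.283, 0.002], [-0.283, 0.959, -0.001], [-0.001, -0.001, -1.0]]
force: [-0.6, -1.0, -0.5]
grip_width: 13.3
grasp_force: 45.0
```

```bash
python3 -c "
from h import *
casepos(); print(ctrl.state()['tcp_pos'])
p,d=snap('side');np.savez('side3.npz',p=p,d=d)
cv2.imwrite('pics/s4.png',cv2.resize(p[165:225,225:300],None,fx=9,fy=9,interpolation=cv2.INTER_CUBIC)[:,:,::-1])
# predicted pixels for keyway hole corners & flange at assumed pose
m=ctrl.camera_model('side')
c,n=np.cos(YAW),np.sin(YAW);s=ctrl.state()['tcp_pos']
W=[[O[0]+c*x-n*y,O[1]+n*x+c*y,78] for x,y in((-18.5,-18.5),(18.5,-18.5),(18.5,18.5),(-18.5,18.5))]
W+=[[s[0]+23*np.cos(a),s[1]+23*np.sin(a),s[2]-31.8+24] for a in np.arange(0,6.28,.4)]
R=np.array(m['R']);q=cv2.projectPoints(np.array(W),cv2.Rodrigues(R)[0],np.array(m['t']),np.array(m['mtx']),np.array([m['k1'],0,0,0]))[0][:,0]
print(((q[:4]-[225,165])*9).round()); f=(q[4:]-[225,165])*9; print(f.min(0).round(),f.max(0).round())"
```

```text
t 12.9 case -0.2 -2.2 119.8 yaw 1.857 F [-0.6 -1.  -0.5] w 13.3 45.0
[ 502.94681477 -108.16402662  119.81378396]
[[288. 410.]
 [375. 376.]
 [292. 343.]
 [205. 375.]]
[219. 248.] [369. 304.]
```

View pics/s4.png

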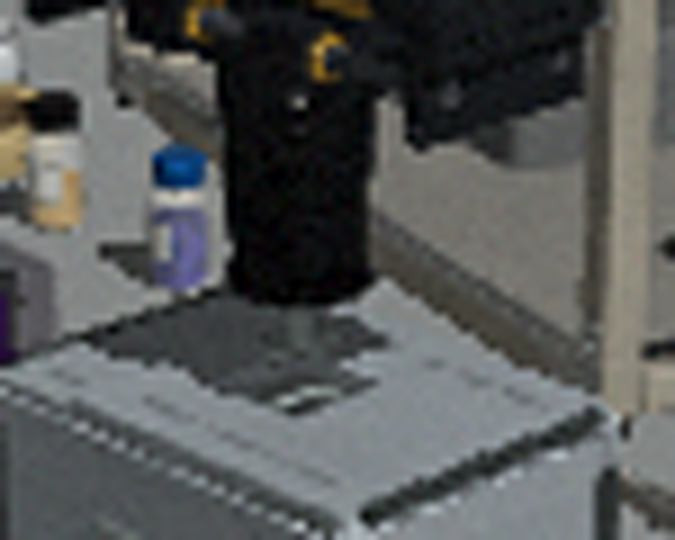

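Flange spans crop x 228–378 and the hole's front corner is at (290,412). Against prediction the plug sits about 3 mm too far right, so I correct and descend with the force watched.

jog_arm(
  steps=[
    [[0.7,2.3,5],0],
    [[0,0,5],0],
    [[0,0,5],0],
    [[0,0,0],0],
    [[0,0,0],0],
  ],
)

```text
time_s: 13.37
tcp_pos: [500.9, -106.0, 103.3]
tcp_rot: [[-0.959, -0.282, -0.001], [-0.282, 0.959, 0.0], [0.001, 0.001, -1.0]]
force: [-1.5, -0.0, -1.0]
grip_width: 13.3
grasp_force: 45.0
```

```bash
python3 -c "
from h import *
casepos()"
```

```text
t 13.37 case -1.5 0.5 103.3 yaw 1.857 F [-1.5 -0.  -1. ] w 13.3 45.0
```

jog_arm(
  steps=[
    [[-0.6,-0.3,1],0],
    [[0,0,1],0],
    [[0,0,1],0],
    [[0,0,0],0],
  ],
)

```text
time_s: 13.7
tcp_pos: [501.7, -106.1, 100.6]
tcp_rot: [[-0.959, -0.282, -0.0], [-0.282, 0.959, 0.0], [0.0, 0.0, -1.0]]
force: [-0.1, 0.1, -1.6]
grip_width: 13.5
grasp_force: 45.0
```

jog_arm(
  steps=[
    [[0,0,1],0],
    [[0,0,1],0],
    [[0,0,0],0],
    [[0,0,0],0],
  ],
)

```text
time_s: 14.03
tcp_pos: [501.7, -106.2, 98.6]
tcp_rot: [[-0.959, -0.282, -0.0], [-0.282, 0.959, 0.0], [0.0, 0.0, -1.0]]
force: [-0.5, 0.4, -0.8]
grip_width: 13.3
grasp_force: 45.0
```

```bash
python3 -c "
from h import *
casepos();print(ctrl.state()['wrist_torque'])"
```

```text
t 14.03 case -0.8 0.1 98.6 yaw 1.857 F [-0.5  0.4 -0.8] w 13.3 45.0
[ 0.05306663  0.05405143 -0.03851639]
```

jog_arm(
  steps=[
    [[0,0,1],0],
    [[0,0,1],0],
    [[0,0,1],0],
    [[0,0,0],0],
    [[0,0,0],0],
  ],
)

```text
time_s: 14.45
tcp_pos: [501.7, -106.1, 95.6]
tcp_rot: [[-0.959, -0.282, -0.0], [-0.282, 0.959, 0.0], [0.0, 0.0, -1.0]]
force: [-1.0, 0.5, -1.0]
grip_width: 13.7
grasp_force: 45.0
```

jog_arm(
  steps=[
    [[0,0,1],0],
    [[0,0,1],0],
    [[0,0,1],0],
    [[0,0,0],0],
    [[0,0,0],0],
  ],
)

```text
time_s: 14.87
tcp_pos: [501.8, -106.2, 92.8]
tcp_rot: [[-0.959, -0.282, 0.0], [-0.282, 0.959, -0.0], [-0.0, -0.0, -1.0]]
force: [-0.4, -0.1, 1.7]
grip_width: 13.5
grasp_force: 45.0
```

```bash
python3 -c "
from h import *
casepos();print(ctrl.state()['wrist_torque'])"
```

```text
t 14.87 case -0.7 0.0 92.8 yaw 1.857 F [-0.4 -0.1  1.7] w 13.5 45.0
[ 0.0670825  -0.01835358  0.01100791]
```

Through the keyway and on the plunger, with no side force. I push on to the flange.

jog_arm(
  steps=[
    [[0,0,1],0],
    [[0,0,1],0],
    [[0,0,1],0],
    [[0,0,1],0],
    [[0,0,0],0],
  ],
)

```text
time_s: 15.28
tcp_pos: [501.8, -106.2, 88.6]
tcp_rot: [[-0.959, -0.282, 0.0], [-0.282, 0.959, -0.0], [-0.0, -0.0, -1.0]]
force: [0.3, 0.5, 3.1]
grip_width: 13.8
grasp_force: 45.0
```

jog_arm(
  steps=[
    [[0,0,1],0],
    [[0,0,1],0],
    [[0,0,0],0],
    [[0,0,0],0],
  ],
)

```text
time_s: 15.62
tcp_pos: [501.8, -106.2, 86.8]
tcp_rot: [[-0.959, -0.282, 0.0], [-0.282, 0.959, -0.0], [-0.0, -0.0, -1.0]]
force: [0.3, 0.4, 3.8]
grip_width: 13.6
grasp_force: 45.0
```

```bash
python3 -c "
from h import *
casepos();print(ctrl.state()['wrist_torque'])"
```

```text
t 15.62 case -0.7 -0.0 86.8 yaw 1.857 F [0.3 0.4 3.8] w 13.6 45.0
[ 0.11837646  0.00134521 -0.02935339]
```

jog_arm(
  steps=[
    [[0,0,0.6],0],
    [[0,0,0.5],0],
    [[0,0,0],0],
    [[0,0,0],0],
  ],
  grip_force=60,
)

```text
time_s: 15.95
tcp_pos: [501.8, -106.2, 85.7]
tcp_rot: [[-0.959, -0.282, 0.0], [-0.282, 0.959, -0.0], [-0.0, -0.0, -1.0]]
force: [-0.7, 0.5, 6.0]
grip_width: 13.5
grasp_force: 60.0
```

jog_arm(
  steps=[
    [[0,0,0],0.05],
    [[0,0,0],0.1],
    [[0,0,0],0.1],
    [[0,0,0],0.1],
    [[0,0,0],0.1],
  ],
)

```text
time_s: 16.37
tcp_pos: [501.9, -106.0, 85.7]
tcp_rot: [[-0.986, 0.168, 0.001], [0.168, 0.986, -0.0], [-0.001, 0.0, -1.0]]
force: [1.0, 1.1, 5.3]
grip_width: 13.6
grasp_force: 60.0
```

```bash
python3 -c "
from h import *
casepos();print(ctrl.state()['wrist_torque'])"
```

```text
t 16.37 case -0.6 0.1 85.7 yaw 1.402 F [1.  1.1 5.3] w 13.6 60.0
[ 0.0754163  -0.08627391 -0.00094168]
```

jog_arm(
  steps=[
    [[0,0,0],0.1],
    [[0,0,0],0.1],
    [[0,0,0],0.1],
    [[0,0,0],0.1],
    [[0,0,0],0.1],
  ],
)

```text
time_s: 16.78
tcp_pos: [502.1, -105.6, 85.8]
tcp_rot: [[-0.785, 0.62, 0.001], [0.62, 0.785, 0.001], [-0.0, 0.001, -1.0]]
force: [1.9, 4.3, 6.7]
grip_width: 13.6
grasp_force: 60.0
```

jog_arm(
  steps=[
    [[0,0,0],0.1],
    [[0,0,0],0.1],
    [[0,0,0],0.1],
    [[0,0,0],0.1],
    [[0,0,0],0.1],
  ],
)

```text
time_s: 17.2
tcp_pos: [502.6, -105.3, 85.9]
tcp_rot: [[-0.391, 0.92, 0.003], [0.92, 0.391, 0.001], [0.0, 0.003, -1.0]]
force: [5.0, 6.6, 5.5]
grip_width: 13.2
grasp_force: 60.0
```

jog_arm(
  steps=[
    [[0,0,0],0.07],
    [[0,0,0],0.06],
    [[0,0,0],0.04],
    [[0,0,0],0],
    [[0,0,0],0],
  ],
)

```text
time_s: 17.62
tcp_pos: [503.0, -105.9, 86.2]
tcp_rot: [[-0.235, 0.972, 0.004], [0.972, 0.235, -0.0], [-0.001, 0.004, -1.0]]
force: [5.6, 3.1, 5.5]
grip_width: 13.3
grasp_force: 60.0
```

```bash
python3 -c "
from h import *
casepos();print(ctrl.state()['wrist_torque'])
p,d=snap('side')
cv2.imwrite('pics/s5.png',cv2.resize(p[165:225,225:300],None,fx=9,fy=9,interpolation=cv2.INTER_CUBIC)[:,:,::-1])"
```

```text
t 17.62 case 0.5 -0.1 86.2 yaw 0.237 F [5.6 3.1 5.5] w 13.3 60.0
[ 0.56053323 -1.06781118  0.09303803]
```

View pics/s5.png

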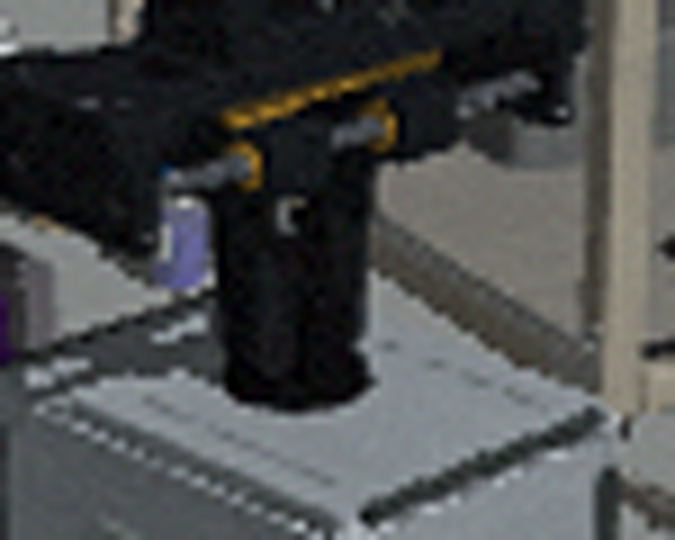

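The flange lies on the flap and the plug has turned about 1.6 rad. I relieve the side force, press a touch and turn slightly more up to the stop.

jog_arm(
  steps=[
    [[0.2,0.6,0.3],0],
    [[0,0.6,0.2],0.03],
    [[0,0,0],0.04],
    [[0,0,0],0],
    [[0,0,0],0],
  ],
)

```text
time_s: 18.08
tcp_pos: [503.9, -105.8, 85.8]
tcp_rot: [[-0.166, 0.986, 0.003], [0.986, 0.166, -0.001], [-0.001, 0.003, -1.0]]
force: [3.4, 1.2, 6.3]
grip_width: 13.6
grasp_force: 60.0
```

jog_arm(
  steps=[
    [[0,0,0],0],
    [[0,0,0],0],
    [[0,0,0],0],
    [[0,0,0],0],
    [[0,0,0],0],
  ],
)

```text
time_s: 18.5
tcp_pos: [503.9, -105.8, 85.8]
tcp_rot: [[-0.166, 0.986, 0.003], [0.986, 0.166, -0.001], [-0.001, 0.003, -1.0]]
force: [2.9, 1.8, 6.9]
grip_width: 13.1
grasp_force: 60.0
```

```bash
python3 -c "
from h import *
casepos();print(ctrl.state()['wrist_torque'])"
```

```text
t 18.5 case 1.4 -0.2 85.8 yaw 0.167 F [2.9 1.8 6.9] w 13.1 60.0
[ 0.22220659 -0.51607072  0.05135331]
```

```bash
python3 -c "
from h import *
print(ctrl.sign_off())"
```

```text
the job is handed in; nothing more can be done
None
```

I handed the job in with both flaps closed and the plug still gripped at 60 N. It is pushed in with its flange on the flap and turned about 1.69 rad clockwise by the tool's yaw; the judge's result was not shown.

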